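Turn the tablet box round in its sleeve

ROBOT

A 6-joint arm with a two-finger parallel gripper is mounted at the origin on the work surface. World frame = base frame: x ahead of the robot, y to its left, z up, the work surface at z = 0. Lengths are in m, angles in rad, forces in N, time in s.
With the tool pointing down it reaches from about 0.3 to 0.85 m from the base axis. Payload 4.2 kg.
Tool frame: the origin (TCP) lies between the finger pads; the fingertips stand 14 mm ahead of it and the grasp point (between the pads) lies 5 mm behind it; z points along the fingers, y is the line along which they close (so a half turn about z gives the same grasp; the last joint's range is limited). The gripper opens to 91 mm and grips with 3 to 60 N. Pads are 32 mm wide; open, the fingers measure 118 mm over their backs; the gripper's body (76 mm by 178 mm) begins 60 mm behind the grasp point.
Start: joints at [1.266, 0.32, 1.565, -0, 1.257, -0.02], TCP at [0.162, 0.552, 0.228] pointing down, gripper open.
Joint ranges: [-3.11, 3.11], [-0.84, 2.01], [0.21, 2.61], [-1.34, 4.49], [0.05, 2.63], [-2.56, 2.56]. Speed limits (rad/s): [2.57, 2.57, 3.14, 3.14, 3.14, 3.14].

INTERFACE

Orientations are given as a 3x3 rotation matrix whose columns are the frame's x, y, z axes.
In Python, from plant import sense, grab_frame, get_calibration, sign_off gives the robot as it stands.
- The arm moves only by the tool play_rows, never from a script. Its arguments are lists of equal length, an entry for each row: "slide": the shift along the tool's x, y, z in m, a list of three; "twist": the turn about the tool's z in rad; "fingers": the gripper's target within -1 to 1 (fully open at 1, half-way at 0, shut at -1). A call has 1 to 10 rows; each row is the pose to reach, as a shift and turn from the pose commanded when the call began, along the tool's axes at that moment; what a row does not reach only later rows make up. A row lasts 1/12 s, in which the tool goes at most 41.7 mm and 7.16 degrees, less where a joint would pass 70% of its speed; a pose out of reach is approached as far as the arm can. A call with a gripper value outside its range is refused whole. The fingers move at their own pace and stop on an object; "force" is the grip in N (left out, the last holds). Time passes only in rows, so rows that repeat a pose let the fingers close. It gives the time, the measured TCP pose, the force, the opening and the grip force at its end, in the units of the state.
- sense(): the state, without advancing time (a new reading comes with each control period).
- grab_frame(name): name is "side" or "top"; returns the picture (400x640x3 uint8, red, green, blue); there is no depth.
- get_calibration(name): a dict with "fx", "fy", "cx", "cy" (pixels), "k1" (the pictures are not rectified: a ray, as slopes to the right and down, at radius r is drawn at 1 + k1 r^2 times it, then the intrinsics apply), "extrinsics" (4x4, takes a point from camera to world coordinates). Camera axes: x right, y down, z forward; pixel columns grow to the right and rows downward; lengths in m; the calibration is good to about 2 mm. A picture is of the moment at which its call begins. get_calibration takes no time and is no camera call.
- sign_off(): hands the job in; it is judged then, once.
The state is a dict: "clock": time; "q": joint angles; "dq": joint speeds; "effort": joint torques, N m; "position": TCP position; "eef_rot": TCP orientation; "force": force on the tool from outside, world axes, zero at the start; "wrist_torque": the same for the moment, N m; "gripper_width": finger opening in m; "grip_force": force on a finger pad.
Only numpy, scipy, OpenCV 4.12 (cv2) and the standard library are available. Lean on these libraries where they do the work, as an engineer would, in place of code of your own. Each camera call takes 0.05 s, during which the arm holds its last target. There are 200 camera calls.

TASK

The dishwasher-tablet box was put into its grey sleeve back to front, with the open yellow dispensing end buried. Slide the box out, turn it end for end and slide it back in blue end first, fully home against the back of the sleeve, so that the yellow end with the tablets sticks out of the mouth. Keep the box right way up so no tablets spill, and do not shove or knock over the other things in the cupboard.

Things in the scene. Friction and masses are not known exactly. Their poses are not given: they have to be found in the camera images.
- sleeve: Grey plastic sleeve screwed to the white board (board top 12 mm above the work surface); cannot move. Outside 105 mm long (x), 64 wide (y), 54 high; inside 56 wide, 50 high. The board is its floor: no sill. Origin: centre of its underside. x points from the open mouth (x = -52.5 mm) to the closed back (inner face x = +47.5 mm). Mouth faces the robot (-x), +-0.4 rad. Small screw flanges to y = +-49 mm.
- sleeve_mouth (a point): Centre of the lower edge of the sleeve's mouth, on the board; axes as the sleeve's. Two flared side lips, as high as the sleeve, reach 12 mm further out from the mouth and widen the entry to about 65 mm.
- tablet_box: Loose rigid box, 160 mm long (x), 50 wide (y), 40 high, 0.18 to 0.35 kg. Origin: centre of underside. The 62 mm towards +x are an open-topped yellow dispensing end with tablets fixed in it, the rest is closed and blue. Side walls can be gripped anywhere. Starts in the sleeve, yellow end inside, blue end 60 to 75 mm out of the mouth. Fully home, 60 mm stick out of the mouth (48 mm beyond the lips).
- yellow_end (a point): Centre of the yellow (+x) end face of the tablet box, 20 mm above its underside.
- blue_end (a point): Centre of the blue (-x) end face of the tablet box, 20 mm above its underside.
- turntable: Grey plastic turntable, 260 mm across, top 20 mm above the board, stuck fast, to the left of the sleeve. Origin: centre of its underside. It carries the spray bottle, tin, jar and brush.
- spray_bottle: Empty green spray bottle, 72 mm across, 220 mm tall, white trigger head; leave alone. Origin: centre of its underside, like all the following.
- tin: Closed steel tin, 76 mm across, 86 mm tall; leave alone.
- jar: Clear glass jar with metal lid, 68 mm across, 101 mm tall; leave alone.
- brush: Yellow scrub brush with bow handle, 85 x 48 mm, 68 mm tall; leave alone.
- descaler: Orange plastic bottle, 56 mm across, 130 mm tall, black cap, standing on the board to the right (-y) of the sleeve; leave alone.
- salt_tub: White round tub with red lid, 76 mm across, 67 mm tall, standing on the board to the left (+y) of the sleeve; leave alone.
- soap_carton: Green and yellow carton of soap bars, 110 x 70 mm, 32 mm tall, lying on the board to the right; leave alone.
- valve: Fixed chrome shut-off valve with a turning knob, about 150 mm tall, at the right far side of the board; not needed. Origin: centre of its underside, on the board.
Things that resemble listed ones, but are neither listed nor needed, are in the scene too. There is more than one size of the tablet_box; the one meant has the size given above.

How it is judged:
On the way:
1. The box has been drawn wholly out of the sleeve's mouth (x of each of yellow_end, blue_end in the frame of sleeve below -0.055 m), for 0.1 s.
At the end, for the whole second after the job is handed in: The tablet box lies at rest, right way up, on the board in the sleeve, its blue end inside and within 8 mm of the sleeve's back wall, its yellow end sticking out of the mouth, released. The other things have stayed where they were (within 30 mm) and upright (x of blue_end in the frame of sleeve above 0.0395 m and x of yellow_end in the frame of sleeve below -0.09 m and y of blue_end in the frame of sleeve between -0.012 and 0.012 m and z of tablet_box in the frame of sleeve between -0.004 and 0.006 m and angle between tablet_box's own z axis and vertical below 0.1 rad and linear speed of tablet_box below 0.01 m/s and contact force between the fingers and tablet_box below 0.1 N); the robot touches nothing.
It fails at once if The tablet box was tipped by more than 40 degrees (angle between tablet_box's own z axis and vertical above 0.7 rad).
It fails at once if Another thing was shoved more than 30 mm or tipped over (distance of any of spray_bottle, tin, jar, brush, descaler, salt_tub, soap_carton from where it was at the start of the episode above 0.03 m or angle between any of spray_bottle, tin, jar, brush, descaler, salt_tub, soap_carton's own z axis and vertical above 0.5 rad).
It also fails if it takes over 64 s, if anything falls off the work surface, if the arm or the gripper's body presses on something with over 40 N, if the wrist force passes 120 N, or if a joint passes its speed limit or range.

## Working session

There is one attempt and no reset: what is moved stays moved. The work goes in short steps, Python scripts to look and compute and a tool call to move; the robot and the scene stay as the last step left them, time stands still between calls to the robot, and variables do not carry over. Pictures are saved under pics/ and viewed, at most 10 in all, crops included, and the job is handed in when it is done.

Besides the shell and the picture viewer there is one more tool, called after "Request:" in YAML: its name, and indented under it one key for each argument. play_rows: Moves the arm, as the interface text tells. Its arguments: {"type":"object","properties":{"slide":{"type":"array"},"twist":{"type":"array"},"fingers":{"type":"array"},"force":{"type":"number"}},"required":["slide","twist","fingers"]}

```bash
mkdir -p pics
cat > h.py <<'E'
import numpy as np, cv2
from plant import sense, grab_frame, get_calibration, sign_off
def ray(cam,u,v):
    c=get_calibration(cam); K=np.array([[c['fx'],0,c['cx']],[0,c['fy'],c['cy']],[0,0,1.]])
    p=cv2.undistortPoints(np.array([[[u,v]]],float),K,np.array([c['k1'],0,0,0,0.]))[0,0]
    E=np.array(c['extrinsics']); d=E[:3,:3]@np.array([p[0],p[1],1]); return E[:3,3],d
def onz(cam,u,v,z):
    o,d=ray(cam,u,v); return o+d*(z-o[2])/d[2]
def proj(cam,P):
    c=get_calibration(cam); E=np.linalg.inv(np.array(c['extrinsics'])); K=np.array([[c['fx'],0,c['cx']],[0,c['fy'],c['cy']],[0,0,1.]])
    return cv2.projectPoints(np.array(P,float).reshape(-1,1,3),cv2.Rodrigues(E[:3,:3])[0],E[:3,3],K,np.array([c['k1'],0,0,0,0.]))[0][:,0]
def save(name,img): cv2.imwrite('pics/'+name,img[:,:,::-1])
E
python3 - <<'E'
from h import *
for n in('top','side'):
    save(n+'0.png',grab_frame(n)); c=get_calibration(n);print(n,c['fx'],np.round(c['extrinsics'],3).tolist())
s=sense();print(s['position'],s['eef_rot'],s['gripper_width'],s['force'])
E
```

```text
top 458.46295957948576 [[0.009, -0.993, 0.118, 0.312], [-1.0, -0.009, 0.007, 0.033], [-0.006, -0.118, -0.993, 1.492], [0.0, 0.0, 0.0, 1.0]]
side 376.3603839073318 [[0.906, -0.29, 0.309, 0.122], [-0.423, -0.595, 0.684, -0.738], [-0.015, -0.75, -0.661, 0.81], [0.0, 0.0, 0.0, 1.0]]
[0.16142599 0.55145023 0.22719698] [[-9.59738754e-01  2.80893804e-01 -4.40693797e-04]
 [ 2.80894150e-01  9.59737562e-01 -1.51246487e-03]
 [-1.89161987e-06 -1.57535946e-03 -9.99998759e-01]] 0.09117806496089997 [ 0.172962   -0.22711027 -0.04290704]
```

View pics/top0.png

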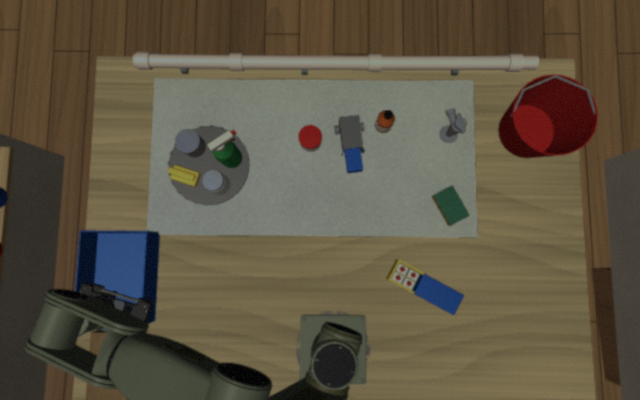

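View pics/side0.png

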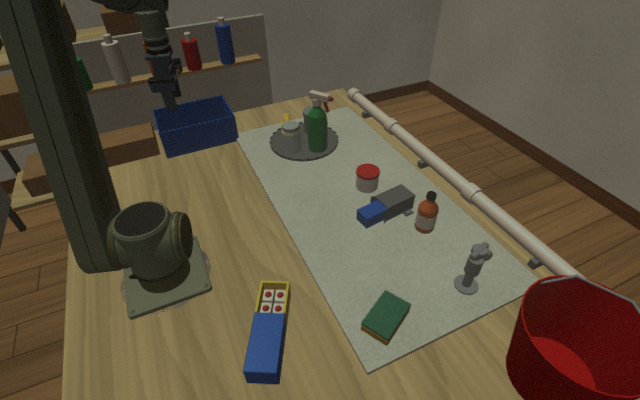

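The top view shows three blue candidates: the box in the sleeve at (353,160), a larger loose box with a yellow end at (425,287), and a blue tray at (118,275). By the description it is the one in the sleeve. The tub at (310,137) and the descaler at (385,120) stand on either side of it. I'll measure it and check it in a crop.

Run:
```python
from h import *
t=grab_frame('top');s=grab_frame('side')
a=cv2.resize(t[90:210,270:430],None,fx=3.75,fy=3.75,interpolation=2);b=cv2.resize(s[150:250,330:450],None,fx=3.75,fy=3.75,interpolation=2)
b=cv2.copyMakeBorder(b,0,a.shape[0]-b.shape[0],0,0,0)
save('crop1.png',cv2.resize(np.hstack([a,b]),(800,int(a.shape[0]*800/(a.shape[1]+b.shape[1])))))
for n,im,(x0,y0,x1,y1) in(('top',t,(320,100,390,200)),('side',s,(330,170,430,240))):
    hsv=cv2.cvtColor(im,cv2.COLOR_RGB2HSV); m=cv2.inRange(hsv,(105,120,40),(125,255,255));M=np.zeros_like(m);M[y0:y1,x0:x1]=m[y0:y1,x0:x1]
    c=max(cv2.findContours(M,0,1)[0],key=cv2.contourArea);r=cv2.minAreaRect(c);print(n,r,cv2.boxPoints(r).round(1).tolist(),cv2.approxPolyDP(c,2,True)[:,0].tolist())
    if n=='top':
        print([onz(n,*p,.052)[:2].round(4).tolist() for p in cv2.boxPoints(r)])
    g=cv2.inRange(hsv,(0,0,40),(180,70,115));M[:]=0;M[y0:y1,x0:x1]=g[y0:y1,x0:x1]
    c=max(cv2.findContours(M,0,1)[0],key=cv2.contourArea);print('grey',cv2.minAreaRect(c),cv2.approxPolyDP(c,2,True)[:,0].tolist())
    if n=='top':print([onz(n,*p,.066)[:2].round(4).tolist() for p in cv2.boxPoints(cv2.minAreaRect(c))])
```

```text
top ((353.1499938964844, 159.4499969482422), (23.315736770629883, 15.415997505187988), 85.60128784179688) [[344.6000061035156, 148.39999389648438], [359.8999938964844, 147.1999969482422], [361.70001220703125, 170.5], [346.3999938964844, 171.6999969482422]] [[345, 149], [348, 171], [361, 170], [360, 148]]
[[0.6294, -0.0348], [0.6336, -0.0839], [0.5584, -0.0895], [0.5542, -0.0407]]
grey ((349.1979675292969, 143.646240234375), (59.11014175415039, 31.16926383972168), 87.79740142822266) [[358, 114], [339, 116], [337, 124], [333, 125], [334, 134], [340, 137], [341, 155], [344, 156], [347, 173], [363, 170], [361, 155], [365, 149], [361, 133], [364, 131], [364, 123]]
[[0.7355, 0.0048], [0.7401, -0.0945], [0.5494, -0.1014], [0.5448, -0.0035]]
side ((372.10003662109375, 209.2000274658203), (12.969193458557129, 26.832815170288086), 63.43495178222656) [[357.20001220703125, 209.39999389648438], [381.20001220703125, 197.39999389648438], [387.0, 209.0], [363.0, 221.0]] [[386, 207], [377, 200], [358, 211], [368, 218]]
grey ((385.761962890625, 207.1330108642578), (31.862651824951172, 63.31108856201172), 67.52056884765625) [[415, 195], [400, 184], [371, 196], [370, 202], [378, 199], [387, 207], [384, 216], [380, 215], [378, 218], [382, 219], [373, 222], [376, 215], [373, 217], [374, 223], [370, 223], [366, 228], [356, 218], [366, 228], [381, 220], [385, 222], [400, 213], [406, 216], [413, 212], [410, 209]]
```

View pics/crop1.png

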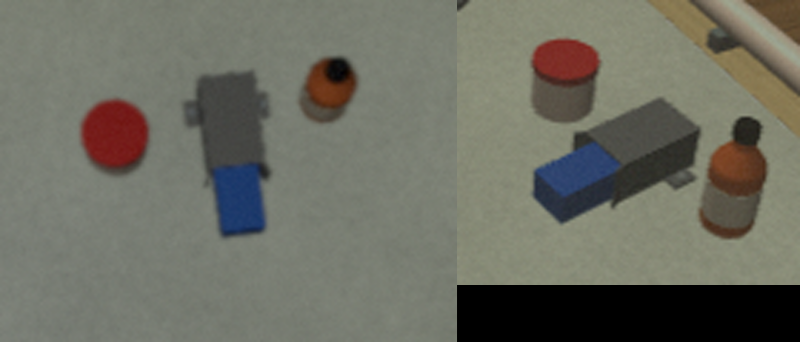

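The crop shows the box in the sleeve: its blue closed end sticks out of the mouth, and no yellow shows. In top pixels, the front top corners are about (347.7,172.2) and (363.1,170.9). The sleeve roof corners are about (339,116.6), (358.5,114.9), (341.8,149.9) and (361.7,147).

Run:
```python
from h import *
for z,ps in((.066,[(339,116.6),(358.5,114.9),(341.8,149.9),(361.7,147)]),(.052,[(347.7,172.2),(363.1,170.9),(345,149),(360,147.5)])):
    P=np.array([onz('top',*p,z)[:2] for p in ps]);print(P.round(4).tolist())
    print('ang L/R',[round(float(np.arctan2(*(P[i]-P[j])[::-1])),3) for i,j in((0,2),(1,3))],[round(float(np.arctan2(*(P[i]-P[j])[::-1])),3) for i,j in((2,0),(3,1))],
     'cross',[float(np.linalg.norm(P[0]-P[1]).round(4)),float(np.linalg.norm(P[2]-P[3]).round(4))])
t=grab_frame('top').astype(float)
# side-edge fits of blue: subpixel columns at half level of blue-ness per row
B=t[:,:,2]-t[:,:,0]; 
L=[];R=[]
for v in range(152,169):
    r=B[v,335:375]; h=r.max()/2; i=np.where(r>h)[0]; a,b=i[0],i[-1]
    L.append((335+a-(r[a]-h)/(r[a]-r[a-1]),v)); R.append((335+b+(r[b]-h)/(r[b]-r[b+1]),v))
for E in(L,R):
    E=np.array(E);p=np.polyfit(E[:,1],E[:,0],1);Q=[onz('top',np.polyval(p,v),v,.052)[:2] for v in(152,168)];d=Q[0]-Q[1];print(np.round(Q,4).tolist(),'ang',np.arctan2(d[1],d[0]))
c=B[140:185,353:357].mean(1);print(c.round().tolist())
for v in range(112,160,3): print(v,t[v,330:370].mean(1).round().astype(int).tolist())
```

```text
[[0.7295, -0.016], [0.7354, -0.0781], [0.6214, -0.0254], [0.6313, -0.0883]]
ang L/R [0.087, 0.097] [-3.055, -3.044] cross [0.0624, 0.0637]
[[0.5525, -0.045], [0.5571, -0.0939], [0.6275, -0.0362], [0.6327, -0.084]]
ang L/R [-3.025, -3.013] [0.117, 0.129] cross [0.0491, 0.0482]
[[0.6177, -0.035], [0.566, -0.0424]] ang 0.14203684956179924
[[0.6181, -0.0842], [0.5664, -0.0909]] ang 0.12937892340569423
[-2.0, -3.0, -2.0, -2.0, -2.0, -3.0, 1.0, 21.0, 58.0, 75.0, 78.0, 79.0, 79.0, 77.0, 77.0, 78.0, 80.0, 78.0, 78.0, 78.0, 78.0, 80.0, 79.0, 80.0, 78.0, 77.0, 78.0, 77.0, 76.0, 76.0, 67.0, 37.0, 11.0, -2.0, -6.0, -6.0, -6.0, -6.0, -5.0, -5.0, -5.0, -5.0, -6.0, -6.0, -6.0]
112 [119, 117, 116, 116, 119, 120, 120, 118, 117, 116, 118, 116, 118, 122, 118, 117, 114, 119, 120, 119, 120, 117, 119, 119, 118, 118, 118, 118, 118, 120, 118, 120, 119, 118, 118, 117, 119, 119, 120, 122]
115 [120, 115, 113, 112, 118, 117, 117, 118, 118, 113, 113, 111, 110, 109, 112, 110, 110, 111, 109, 99, 89, 90, 94, 95, 94, 89, 87, 83, 85, 105, 116, 118, 118, 119, 119, 118, 119, 121, 121, 122]
118 [118, 119, 117, 117, 115,
[... 1811 characters left out ...]
19, 118, 120, 120, 115, 97, 70, 62, 66, 64, 66, 64, 59, 58, 59, 63, 68, 67, 66, 65, 63, 60, 59, 55, 44, 40, 52, 77, 103, 118, 119, 120, 121, 120]
151 [121, 120, 119, 119, 118, 116, 118, 122, 119, 122, 119, 112, 90, 70, 60, 55, 65, 69, 63, 64, 65, 65, 64, 66, 64, 63, 66, 64, 62, 64, 63, 55, 42, 52, 82, 109, 120, 120, 120, 122]
154 [118, 121, 124, 121, 121, 123, 121, 119, 120, 120, 115, 95, 85, 96, 86, 68, 62, 65, 65, 65, 64, 67, 62, 66, 65, 63, 65, 66, 63, 66, 77, 101, 112, 116, 121, 122, 122, 120, 120, 121]
157 [119, 120, 121, 123, 122, 120, 122, 121, 121, 120, 121, 119, 122, 116, 101, 72, 61, 65, 64, 64, 65, 66, 62, 65, 64, 62, 65, 63, 65, 63, 69, 85, 109, 121, 122, 124, 120, 121, 119, 118]
```

Run:
```python
from h import *
print('blue front-left top via side',onz('side',357.3,210,.052)[:2])
e=np.array([np.cos(.12),np.sin(.12),0]);f=np.array([-e[1],e[0],0])
for x in(.555,.565):
    b=np.array([x,-.0695,0]);P=[b+f*s+[0,0,z] for z in(.052,.012) for s in(.025,-.025)]
    print(x,proj('top',P).round(1).tolist(),proj('side',P).round(1).tolist())
t=grab_frame('top');s=grab_frame('side');print(t[164:178,354].tolist());print([s[i,366].tolist() for i in range(198,232,2)])
for n,p,z in(('tub',(310,137),.079),('desc',(385,124),.1),('carton',(451,205),.044),('bigbox',(425,287),.04)):print(n,onz('top',*p,z)[:2].round(3))
```

```text
blue front-left top via side [ 0.55441827 -0.04514404]
0.555 [[347.6, 172.3], [363.2, 170.6], [346.9, 174.4], [362.2, 172.7]] [[356.5, 210.1], [366.8, 220.2], [355.9, 219.8], [365.9, 229.9]]
0.565 [[347.6, 169.2], [363.2, 167.5], [346.9, 171.3], [362.2, 169.6]] [[359.5, 209.1], [369.8, 219.1], [358.7, 218.8], [368.8, 228.8]]
[[34, 60, 109], [28, 56, 106], [30, 59, 108], [26, 56, 107], [31, 58, 108], [26, 56, 104], [23, 48, 92], [30, 46, 72], [73, 80, 83], [108, 113, 106], [123, 128, 117], [125, 129, 119], [122, 126, 116], [123, 128, 119]]
[[130, 133, 113], [135, 138, 119], [131, 136, 116], [131, 137, 119], [45, 66, 111], [47, 69, 111], [47, 69, 112], [41, 63, 109], [51, 73, 115], [49, 70, 113], [45, 62, 94], [40, 49, 63], [43, 50, 64], [40, 47, 60], [43, 47, 61], [91, 100, 95], [138, 142, 122]]
tub [0.659 0.075]
desc [ 0.697 -0.158]
carton [ 0.452 -0.371]
bigbox [ 0.196 -0.285]
```

Request:
play_rows:
  slide:
    - [-0.03, -0.025, 0]
    - [-0.06, -0.05, 0]
    - [-0.09, -0.073, 0]
    - [-0.12, -0.098, 0]
    - [-0.15, -0.122, 0]
    - [-0.18, -0.147, 0]
    - [-0.21, -0.171, 0]
    - [-0.24, -0.196, 0]
    - [-0.27, -0.22, 0]
    - [-0.3, -0.245, 0]
  twist: [-0.04, -0.08, -0.12, -0.16, -0.2, -0.24, -0.28, -0.32, -0.36, -0.41]
  fingers: [1, 1, 1, 1, 1, 1, 1, 1, 1, 1]
  force: 40

```text
clock: 1.18
position: [0.3814, 0.2308, 0.2282]
eef_rot: [[-0.992, -0.127, 0.001], [-0.127, 0.992, 0.001], [-0.001, 0.001, -1.0]]
force: [0.8, 0.9, 0.4]
gripper_width: 0.0912
grip_force: 0.0
```

```bash
cat > go.py <<'E'
import sys
from h import *
# usage: go.py x y z psi -> slide,twist in tool frame
s=sense();R=np.array(s['eef_rot']);p=np.array(s['position'])
a=np.arctan2(R[1,0],R[0,0])
print('t',s['clock'],'p',p.round(4),'psi',round(a,4),'w',round(s['gripper_width'],4),'gf',s['grip_force'],'F',np.round(s['force'],1))
if len(sys.argv)>1:
    t=np.array(list(map(float,sys.argv[1:4])));d=(float(sys.argv[4])-a+np.pi)%(2*np.pi)-np.pi
    print('slide',(R.T@(t-p)).round(4),'twist',round(-d,4))
E
python3 go.py .585 -.066 .15 3.267
```

```text
t 1.1833 p [0.3814 0.2308 0.2282] psi -3.014 w 0.0912 gf 0.0 F [0.8 0.9 0.4]
slide [-0.1642 -0.3204  0.0782] twist 0.0022
```

Request:
play_rows:
  slide:
    - [-0.017, -0.033, 0]
    - [-0.034, -0.066, 0]
    - [-0.051, -0.099, 0]
    - [-0.068, -0.132, 0.0]
    - [-0.084, -0.164, 0.0]
    - [-0.1, -0.196, 0.0]
    - [-0.116, -0.228, 0.02]
    - [-0.132, -0.26, 0.04]
    - [-0.148, -0.29, 0.06]
    - [-0.164, -0.32, 0.078]
  twist: [0, 0, 0, 0, 0, 0, 0, 0, 0, 0]
  fingers: [1, 1, 1, 1, 1, 1, 1, 1, 1, 1]

```text
clock: 2.02
position: [0.5838, -0.0663, 0.1488]
eef_rot: [[-0.992, -0.124, -0.0], [-0.124, 0.992, 0.0], [0.0, 0.0, -1.0]]
force: [0.7, 0.4, 0.5]
gripper_width: 0.0915
grip_force: 0.0
```

Request:
play_rows:
  slide:
    - [0, 0, 0]
    - [0, 0, 0]
  twist: [0, 0]
  fingers: [1, 1]

```text
clock: 2.18
position: [0.5831, -0.0657, 0.1482]
eef_rot: [[-0.992, -0.122, -0.003], [-0.122, 0.992, 0.001], [0.003, 0.001, -1.0]]
force: [-0.0, 0.3, 0.4]
gripper_width: 0.091
grip_force: 0.0
```

```bash
python3 go.py .585 -.066 .034 3.267
```

```text
t 2.1833 p [ 0.5831 -0.0657  0.1482] psi -3.019 w 0.091 gf 0.0 F [-0.   0.3  0.4]
slide [-0.0022 -0.0006  0.1142] twist -0.0028
```

Request:
play_rows:
  slide:
    - [0, 0, 0.025]
    - [0, 0, 0.05]
    - [0, 0, 0.075]
    - [0, 0, 0.095]
    - [0, 0, 0.108]
    - [0, 0, 0.114]
    - [0, 0, 0.114]
  twist: [0, 0, 0, 0, 0, 0, 0]
  fingers: [1, 1, 1, 1, 1, 1, 1]

```text
clock: 2.77
position: [0.5825, -0.0635, 0.0356]
eef_rot: [[-0.992, -0.126, -0.002], [-0.126, 0.992, 0.001], [0.002, 0.001, -1.0]]
force: [0.4, 0.2, 1.2]
gripper_width: 0.0912
grip_force: 0.0
```

Request:
play_rows:
  slide:
    - [0, 0, 0]
    - [0, 0, 0]
    - [0, 0, 0]
    - [0, 0, 0]
    - [0, 0, 0]
    - [0, 0, 0]
    - [0, 0, 0]
    - [0, 0, 0]
  twist: [0, 0, 0, 0, 0, 0, 0, 0]
  fingers: [-1, -1, -1, -1, -1, -1, -1, -1]
  force: 20

```text
clock: 3.43
position: [0.5834, -0.0646, 0.0362]
eef_rot: [[-0.992, -0.125, 0.0], [-0.125, 0.992, 0.0], [-0.0, 0.0, -1.0]]
force: [-0.1, 0.1, 2.1]
gripper_width: 0.0498
grip_force: 19.9
```

Request:
play_rows:
  slide:
    - [0.005, 0, 0]
    - [0.015, 0, 0]
    - [0.03, 0, 0]
    - [0.045, 0, 0]
    - [0.06, 0, 0]
    - [0.075, 0, 0]
  twist: [0, 0, 0, 0, 0, 0]
  fingers: [-1, -1, -1, -1, -1, -1]

```text
clock: 3.93
position: [0.5082, -0.0741, 0.0362]
eef_rot: [[-0.992, -0.125, 0.002], [-0.125, 0.992, -0.0], [-0.002, -0.0, -1.0]]
force: [3.9, -0.4, 1.8]
gripper_width: 0.0497
grip_force: 19.9
```

Request:
play_rows:
  slide:
    - [0.015, 0, 0]
    - [0.03, 0, 0]
    - [0.045, 0, 0]
    - [0.055, 0, 0]
    - [0.063, 0, 0]
    - [0.065, 0, 0]
    - [0.065, 0, 0]
    - [0.065, 0, 0]
  twist: [0, 0, 0, 0, 0, 0, 0, 0]
  fingers: [-1, -1, -1, -1, -1, -1, -1, -1]

```text
clock: 4.6
position: [0.4433, -0.0821, 0.0361]
eef_rot: [[-0.992, -0.125, -0.003], [-0.125, 0.992, 0.0], [0.003, 0.0, -1.0]]
force: [-3.3, -1.1, 8.5]
gripper_width: 0.0498
grip_force: 19.9
```

```bash
python3 - <<'E'
from h import *
t=grab_frame('top');s=grab_frame('side')
a=cv2.resize(t[100:240,270:430],None,fx=3,fy=3,interpolation=2);b=cv2.resize(s[160:300,290:430],None,fx=2.2,fy=2.2,interpolation=2)
b=cv2.resize(s[160:300,310:417],(321,420),interpolation=2)
save('crop2.png',np.hstack([a,b]))
E
python3 go.py
```

```text
t 4.7 p [ 0.4433 -0.0821  0.0361] psi -3.0158 w 0.0502 gf 19.919953644275665 F [-4.  -1.9  7.9]
```

View pics/crop2.png

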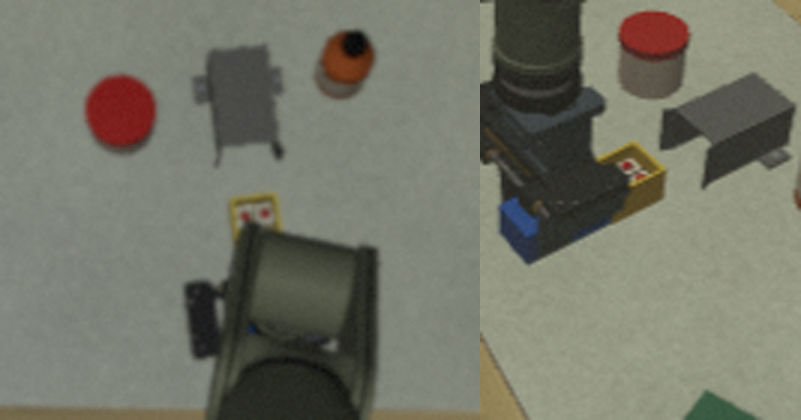

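The box is out of the sleeve, upright and straight. Its yellow end shows at about (355,165) in the top view, and the sleeve's lip tips are at about (342.7,154.3) and (363,150.7).

Run:
```python
from h import *
P=[onz('top',*p,.066)[:2] for p in((342.7,154.3),(363,150.7))];print('lips',np.round(P,4).tolist(),np.mean(P,0))
P=[onz('top',*p,.052)[:2] for p in((347,166),(362.7,164.3))];print('yel',np.round(P,4).tolist(),np.mean(P,0))
# sleeve roof edges, half-level between board(119) and grey(68), left & right on rows clear of flanges
t=cv2.GaussianBlur(grab_frame('top'),(1,3),0).astype(float).mean(2)
for side in'LR':
    E=[]
    for v in (118,119,120,135,136,137,138,139,140,141,142,143,144,145):
        r=t[v,328:374]
        i=np.where(r<93)[0];a=i[0] if side=='L' else i[-1];b=a-1 if side=='L' else a+1
        E.append((v,328+a+(b-a)*(93-r[a])/(r[b]-r[a])))
    E=np.array(E);p=np.polyfit(E[:,0],E[:,1],1);print(np.abs(np.polyval(p,E[:,0])-E[:,1]).max())
    Q=[onz('top',np.polyval(p,v),v,.066 if side=='L' else .066)[:2] for v in(117,147)];d=Q[0]-Q[1];print(side,np.round(Q,4).tolist(),np.arctan2(d[1],d[0]))
```

```text
lips [[0.6073, -0.0283], [0.6194, -0.0924]] [ 0.61333611 -0.06032183]
yel [[0.5724, -0.0427], [0.5783, -0.0926]] [ 0.57537932 -0.06764987]
0.36602140305132025
L [[0.7281, -0.0141], [0.6308, -0.0227]] 0.08891312577674486
0.2584655301586736
R [[0.7286, -0.0793], [0.6313, -0.0905]] 0.11478793147839872
```

Request:
play_rows:
  slide:
    - [0, 0, 0]
    - [0, 0, 0]
    - [0, 0, 0]
    - [0, 0, 0]
    - [0, 0, 0]
    - [0, 0, 0]
  twist: [0, 0, 0, 0, 0, 0]
  fingers: [1, 1, 1, 1, 1, 1]

```text
clock: 5.25
position: [0.4444, -0.082, 0.0358]
eef_rot: [[-0.992, -0.125, -0.0], [-0.125, 0.992, 0.0], [0.0, 0.0, -1.0]]
force: [-0.6, 0.0, -0.6]
gripper_width: 0.0871
grip_force: 0.0
```

Request:
play_rows:
  slide:
    - [-0.01, 0, 0]
    - [-0.03, 0, 0]
    - [-0.05, 0, 0]
    - [-0.07, 0, 0]
    - [-0.09, 0, 0]
    - [-0.102, 0, 0]
    - [-0.108, 0, 0]
    - [-0.108, 0, 0]
    - [-0.108, 0, 0]
  twist: [0, 0, 0, 0, 0, 0, 0, 0, 0]
  fingers: [1, 1, 1, 1, 1, 1, 1, 1, 1]

```text
clock: 6.0
position: [0.5511, -0.0684, 0.0356]
eef_rot: [[-0.992, -0.125, -0.001], [-0.125, 0.992, 0.0], [0.001, 0.0, -1.0]]
force: [-0.2, -0.1, 0.7]
gripper_width: 0.091
grip_force: 0.0
```

```bash
python3 go.py .5505 -.0687 .036 3.267
```

```text
t 6.0 p [ 0.5511 -0.0684  0.0356] psi -3.0161 w 0.091 gf 0.0 F [-0.2 -0.1  0.7]
slide [ 0.0007 -0.0002 -0.0004] twist 0.0001
```

Request:
play_rows:
  slide:
    - [0, 0, 0]
    - [0, 0, 0]
    - [0, 0, 0]
    - [0, 0, 0]
    - [0, 0, 0]
    - [0, 0, 0]
    - [0, 0, 0]
    - [0, 0, 0]
  twist: [0, 0, 0, 0, 0, 0, 0, 0]
  fingers: [-1, -1, -1, -1, -1, -1, -1, -1]
  force: 50

```text
clock: 6.67
position: [0.5516, -0.0685, 0.0361]
eef_rot: [[-0.992, -0.125, 0.0], [-0.125, 0.992, 0.0], [-0.0, 0.0, -1.0]]
force: [-0.5, 0.2, 0.5]
gripper_width: 0.0498
grip_force: 50.0
```

Request:
play_rows:
  slide:
    - [0.005, 0, -0.005]
    - [0.015, 0, -0.012]
    - [0.03, 0, -0.02]
    - [0.045, 0, -0.025]
    - [0.06, 0, -0.025]
    - [0.075, 0, -0.025]
    - [0.09, 0, -0.025]
    - [0.1, 0, -0.025]
    - [0.105, 0, -0.025]
    - [0.105, 0, -0.025]
  twist: [0, 0, 0, 0, 0, 0, 0, 0, 0, 0]
  fingers: [-1, -1, -1, -1, -1, -1, -1, -1, -1, -1]

```text
clock: 7.5
position: [0.446, -0.0817, 0.0611]
eef_rot: [[-0.992, -0.124, -0.001], [-0.124, 0.992, 0.0], [0.001, 0.0, -1.0]]
force: [0.3, -0.3, -2.4]
gripper_width: 0.0496
grip_force: 50.0
```

```bash
python3 - <<'E'
from h import *
s=grab_frame('side')
save('crop3.png',cv2.resize(s[170:300,240:420],None,fx=3.5,fy=3.5,interpolation=2))
E
python3 go.py
```

```text
t 7.55 p [ 0.4474 -0.0818  0.0613] psi -3.0167 w 0.0499 gf 49.9992173910141 F [ 0.1 -0.5 -3.1]
```

View pics/crop3.png

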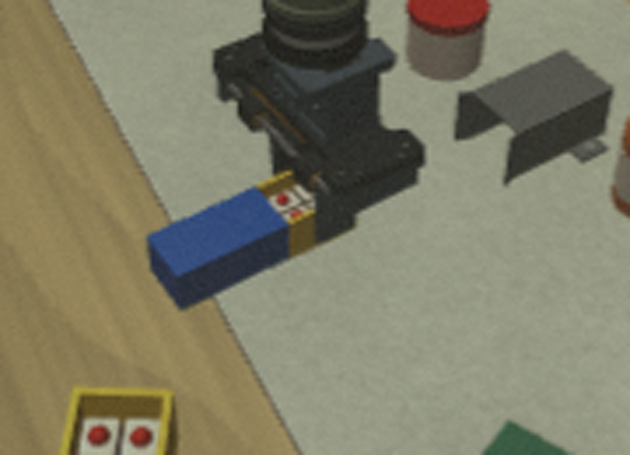

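The box is lifted and level, held at the yellow end at about (295,205) in the crop. Its blue end is at about (170,270), over the board edge. Now the half turn.

Request:
play_rows:
  slide:
    - [0, 0, 0]
    - [0, 0, 0]
    - [0, 0, 0]
    - [0, 0, 0]
    - [0, 0, 0]
    - [0, 0, 0]
    - [0, 0, 0]
    - [0, 0, 0]
    - [0, 0, 0]
    - [0, 0, 0]
  twist: [0.04, 0.12, 0.22, 0.33, 0.45, 0.57, 0.69, 0.81, 0.93, 1.05]
  fingers: [-1, -1, -1, -1, -1, -1, -1, -1, -1, -1]

```text
clock: 8.38
position: [0.4486, -0.0818, 0.061]
eef_rot: [[-0.598, 0.802, 0.001], [0.802, 0.598, -0.0], [-0.001, 0.001, -1.0]]
force: [-0.5, 0.3, -2.5]
gripper_width: 0.0496
grip_force: 50.0
```

Request:
play_rows:
  slide:
    - [0, 0, 0]
    - [0, 0, 0]
    - [0, 0, 0]
    - [0, 0, 0]
    - [0, 0, 0]
    - [0, 0, 0]
    - [0, 0, 0]
    - [0, 0, 0]
    - [0, 0, 0]
  twist: [0.12, 0.24, 0.36, 0.48, 0.6, 0.72, 0.84, 0.96, 1.05]
  fingers: [-1, -1, -1, -1, -1, -1, -1, -1, -1]

```text
clock: 9.13
position: [0.4484, -0.0818, 0.061]
eef_rot: [[0.398, 0.918, 0.001], [0.918, -0.398, -0.0], [-0.0, 0.001, -1.0]]
force: [-0.5, 1.1, -3.4]
gripper_width: 0.0499
grip_force: 50.0
```

Request:
play_rows:
  slide:
    - [0, 0, 0]
    - [0, 0, 0]
    - [0, 0, 0]
    - [0, 0, 0]
    - [0, 0, 0]
    - [0, 0, 0]
    - [0, 0, 0]
    - [0, 0, 0]
    - [0, 0, 0]
    - [0, 0, 0]
  twist: [0.12, 0.24, 0.36, 0.48, 0.6, 0.72, 0.84, 0.95, 1.03, 1.05]
  fingers: [-1, -1, -1, -1, -1, -1, -1, -1, -1, -1]

```text
clock: 9.97
position: [0.4481, -0.0817, 0.0609]
eef_rot: [[0.993, 0.115, -0.0], [0.115, -0.993, -0.0], [-0.0, 0.0, -1.0]]
force: [-0.2, -0.3, -2.8]
gripper_width: 0.0495
grip_force: 50.0
```

Request:
play_rows:
  slide:
    - [0, 0, 0]
    - [0, 0, 0]
    - [0, 0, 0]
  twist: [0, 0, 0]
  fingers: [-1, -1, -1]

```text
clock: 10.22
position: [0.4475, -0.0816, 0.0609]
eef_rot: [[0.993, 0.118, -0.0], [0.118, -0.993, 0.0], [-0.0, -0.0, -1.0]]
force: [-0.0, 0.1, -3.9]
gripper_width: 0.0495
grip_force: 50.0
```

```bash
python3 - <<'E'
from h import *
t=grab_frame('top');s=grab_frame('side')
a=cv2.resize(t[100:240,270:430],None,fx=3,fy=3,interpolation=2)
b=cv2.resize(s[160:300,310:417],(321,420),interpolation=2)
save('crop4.png',np.hstack([a,b]))
B=t.astype(float);B=B[:,:,2]-B[:,:,0];z=.077
import sys
V=[v for v in range(150,190) if (B[v,335:375]>40).sum()>12];print(V)
for side in 'LR':
    E=[]
    for v in V[1:-1]:
        i=np.where(B[v,330:380]>38)[0]; a=i[0] if side=='L' else i[-1]; k=-1 if side=='L' else 1; r=B[v,330:380]
        E.append((v,330+a+k*(r[a]-38)/(r[a]-r[a+k])))
    E=np.array(E);p=np.polyfit(E[:,0],E[:,1],1);Q=[onz('top',np.polyval(p,v),v,z)[:2] for v in(V[0],V[-1])];d=Q[0]-Q[1];print(side,np.round(Q,4).tolist(),np.arctan2(d[1],d[0]))
E
python3 go.py .4474 -.0785 .0361 .115
```

```text
[162, 163, 164, 165, 166, 167, 168, 169, 170]
L [[0.5806, -0.0424], [0.5553, -0.0432]] 0.030699431139826087
R [[0.581, -0.09], [0.5557, -0.0935]] 0.135860816956861
t 10.3167 p [ 0.4474 -0.0817  0.0609] psi 0.1175 w 0.0498 gf 49.9992173910141 F [ 0.3 -0.5 -3.5]
slide [ 0.0003 -0.0031  0.0248] twist 0.0025
```

View pics/crop4.png

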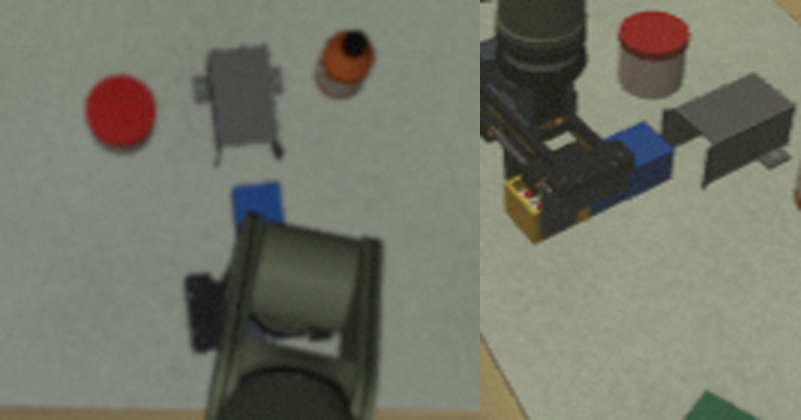

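The box is now turned, with the blue end facing the mouth. Its tip is at about (356,162) in the top view, and the yellow end is in the fingers. Next I lower it onto the board, 2.5 mm to the left, and feed it in.

Request:
play_rows:
  slide:
    - [0, -0.001, 0.006]
    - [0, -0.0025, 0.012]
    - [0, -0.0025, 0.018]
    - [0, -0.0025, 0.022]
    - [0, -0.0025, 0.0245]
    - [0, -0.0025, 0.0245]
    - [0, -0.0025, 0.0245]
  twist: [0, 0, 0, 0, 0, 0, 0]
  fingers: [-1, -1, -1, -1, -1, -1, -1]

```text
clock: 10.9
position: [0.4471, -0.0792, 0.0362]
eef_rot: [[0.993, 0.117, 0.0], [0.117, -0.993, 0.0], [0.0, -0.0, -1.0]]
force: [1.5, -0.6, -3.0]
gripper_width: 0.0497
grip_force: 50.0
```

Request:
play_rows:
  slide:
    - [0.008, 0, 0]
    - [0.016, 0, 0]
    - [0.024, 0, 0]
    - [0.032, 0, 0]
    - [0.04, 0, 0]
    - [0.048, 0, 0]
    - [0.055, 0, 0]
    - [0.055, 0, 0]
  twist: [0, 0, 0, 0, 0, 0, 0, 0]
  fingers: [-1, -1, -1, -1, -1, -1, -1, -1]

```text
clock: 11.57
position: [0.5039, -0.0727, 0.0365]
eef_rot: [[0.993, 0.117, 0.002], [0.117, -0.993, -0.0], [0.002, 0.0, -1.0]]
force: [0.8, -0.1, -2.3]
gripper_width: 0.0497
grip_force: 50.0
```

```bash
python3 - <<'E'
from h import *
s=grab_frame('side');t=grab_frame('top')
a=cv2.resize(t[100:200,300:410],(396,360),interpolation=2)
b=cv2.resize(s[160:260,310:420],(396,360),interpolation=2)
save('crop5.png',np.hstack([a,b]))
E
python3 go.py
```

```text
t 11.6667 p [ 0.5017 -0.0727  0.0363] psi 0.117 w 0.0496 gf 49.9992835521698 F [-0.6  0.6 -3. ]
```

View pics/crop5.png

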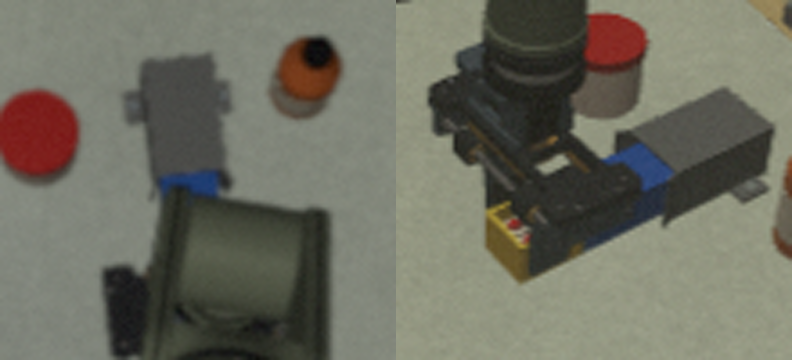

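The blue end is going in centred between the lips, with no lateral force. Continuing.

Request:
play_rows:
  slide:
    - [0.01, 0, 0]
    - [0.02, 0, 0]
    - [0.03, 0, 0]
    - [0.04, 0, 0]
    - [0.05, 0, 0]
    - [0.06, 0, 0]
    - [0.068, 0, 0]
    - [0.074, 0, 0]
    - [0.076, 0, 0]
  twist: [0, 0, 0, 0, 0, 0, 0, 0, 0]
  fingers: [-1, -1, -1, -1, -1, -1, -1, -1, -1]

```text
clock: 12.42
position: [0.5785, -0.0638, 0.0363]
eef_rot: [[0.993, 0.117, 0.001], [0.117, -0.993, 0.0], [0.001, 0.0, -1.0]]
force: [0.3, 0.4, -2.6]
gripper_width: 0.0496
grip_force: 50.0
```

Request:
play_rows:
  slide:
    - [0.001, 0, 0]
    - [0.002, 0, 0]
    - [0.003, 0, 0]
    - [0.004, 0, 0]
    - [0.005, 0, 0]
    - [0.006, 0, 0]
    - [0.006, 0, 0]
  twist: [0, 0, 0, 0, 0, 0, 0]
  fingers: [-1, -1, -1, -1, -1, -1, -1]

```text
clock: 13.0
position: [0.5834, -0.0632, 0.0365]
eef_rot: [[0.993, 0.117, 0.0], [0.117, -0.993, 0.0], [0.0, 0.0, -1.0]]
force: [0.3, -0.1, -2.7]
gripper_width: 0.0499
grip_force: 50.0
```

```bash
python3 go.py
```

```text
t 13.0 p [ 0.5834 -0.0632  0.0365] psi 0.1168 w 0.0499 gf 49.99917805194855 F [ 0.3 -0.1 -2.7]
```

Request:
play_rows:
  slide:
    - [0.001, 0, 0]
    - [0.002, 0, 0]
    - [0.003, 0, 0]
    - [0.004, 0, 0]
    - [0.005, 0, 0]
    - [0.005, 0, 0]
    - [0.005, 0, 0]
  twist: [0, 0, 0, 0, 0, 0, 0]
  fingers: [-1, -1, -1, -1, -1, -1, -1]

```text
clock: 13.58
position: [0.5881, -0.0626, 0.0364]
eef_rot: [[0.993, 0.117, -0.0], [0.117, -0.993, 0.0], [-0.0, -0.0, -1.0]]
force: [-0.6, 0.2, -2.5]
gripper_width: 0.0497
grip_force: 50.0
```

Request:
play_rows:
  slide:
    - [0.001, 0, 0]
    - [0.002, 0, 0]
    - [0.002, 0, 0]
  twist: [0, 0, 0]
  fingers: [-1, -1, -1]

```text
clock: 13.83
position: [0.5904, -0.0624, 0.0365]
eef_rot: [[0.993, 0.117, 0.0], [0.117, -0.993, 0.0], [0.0, -0.0, -1.0]]
force: [0.2, 0.0, -1.8]
gripper_width: 0.0497
grip_force: 50.0
```

Request:
play_rows:
  slide:
    - [0.001, 0, 0]
    - [0.002, 0, 0]
    - [0.003, 0, 0]
    - [0.003, 0, 0]
  twist: [0, 0, 0, 0]
  fingers: [-1, -1, -1, -1]

```text
clock: 14.17
position: [0.591, -0.0623, 0.0364]
eef_rot: [[0.993, 0.117, -0.005], [0.117, -0.993, -0.0], [-0.005, -0.0, -1.0]]
force: [-7.2, -1.0, 1.3]
gripper_width: 0.0497
grip_force: 50.0
```

Request:
play_rows:
  slide:
    - [0.001, 0, 0]
    - [0.002, 0, 0]
    - [0.002, 0, 0]
  twist: [0, 0, 0]
  fingers: [-1, -1, -1]

```text
clock: 14.42
position: [0.591, -0.0623, 0.0363]
eef_rot: [[0.993, 0.117, -0.009], [0.117, -0.993, -0.0], [-0.009, -0.001, -1.0]]
force: [-12.4, -2.2, 4.1]
gripper_width: 0.0499
grip_force: 50.0
```

It made contact with the back at TCP x = 0.591, as predicted. I'll relax the push, release and rise.

Request:
play_rows:
  slide:
    - [-0.002, 0, 0]
    - [-0.004, 0, 0]
    - [-0.004, 0, 0]
    - [-0.004, 0, 0]
    - [-0.004, 0, 0]
    - [-0.004, 0, 0]
    - [-0.004, 0, 0]
    - [-0.004, 0, 0]
    - [-0.004, 0, 0]
  twist: [0, 0, 0, 0, 0, 0, 0, 0, 0]
  fingers: [-1, -1, -1, 1, 1, 1, 1, 1, 1]

```text
clock: 15.17
position: [0.5914, -0.0623, 0.0366]
eef_rot: [[0.993, 0.117, 0.001], [0.117, -0.993, 0.0], [0.001, -0.0, -1.0]]
force: [0.6, -1.2, -0.1]
gripper_width: 0.0866
grip_force: 0.0
```

Request:
play_rows:
  slide:
    - [0, 0, -0.005]
    - [0, 0, -0.02]
    - [0, 0, -0.04]
    - [0, 0, -0.06]
    - [0, 0, -0.08]
    - [0, 0, -0.1]
    - [-0.02, 0, -0.12]
    - [-0.05, 0, -0.14]
    - [-0.08, 0, -0.16]
    - [-0.11, 0, -0.17]
  twist: [0, 0, 0, 0, 0, 0, 0, 0, 0, 0]
  fingers: [1, 1, 1, 1, 1, 1, 1, 1, 1, 1]

```text
clock: 16.0
position: [0.4817, -0.0753, 0.209]
eef_rot: [[0.993, 0.117, 0.004], [0.117, -0.993, -0.001], [0.004, 0.001, -1.0]]
force: [0.4, -0.0, -0.7]
gripper_width: 0.0912
grip_force: 0.0
```

Request:
play_rows:
  slide:
    - [-0.03, 0, 0]
    - [-0.06, 0, 0]
    - [-0.09, 0, 0]
    - [-0.1, 0, 0]
    - [-0.1, 0, 0]
  twist: [0, 0, 0, 0, 0]
  fingers: [1, 1, 1, 1, 1]

```text
clock: 16.42
position: [0.3806, -0.0868, 0.2069]
eef_rot: [[0.993, 0.115, 0.0], [0.115, -0.993, -0.0], [0.0, 0.0, -1.0]]
force: [-0.2, 0.1, -0.3]
gripper_width: 0.0912
grip_force: 0.0
```

```bash
python3 - <<'E'
from h import *
s=grab_frame('side');t=grab_frame('top')
a=cv2.resize(t[100:200,300:410],(396,360),interpolation=2)
b=cv2.resize(s[160:260,310:420],(396,360),interpolation=2)
save('crop6.png',np.hstack([a,b]))
e=np.array([np.cos(.115),np.sin(.115),0]);f=np.array([-e[1],e[0],0]);m=np.array([.6263,-.0575,0])
P=[m-.06*e+f*y+[0,0,.052] for y in(.025,-.025)];print('expected home yellow corners',proj('top',P).round(1).tolist(),proj('side',P).round(1).tolist())
y=cv2.inRange(cv2.cvtColor(t,cv2.COLOR_RGB2HSV),(18,110,60),(35,255,255));y[:140]=0;y[185:]=0;y[:,:335]=0;y[:,375:]=0
v,u=np.nonzero(y);print(u.min(),u.max(),v.min(),v.max())
E
python3 go.py
```

```text
expected home yellow corners [[346.0, 168.7], [361.6, 167.0]] [[359.2, 207.9], [369.4, 217.8]]
344 361 148 168
t 16.5167 p [ 0.3838 -0.087   0.2071] psi 0.1164 w 0.0911 gf 0.0 F [ 1.2 -0.2 -0.2]
```

View pics/crop6.png

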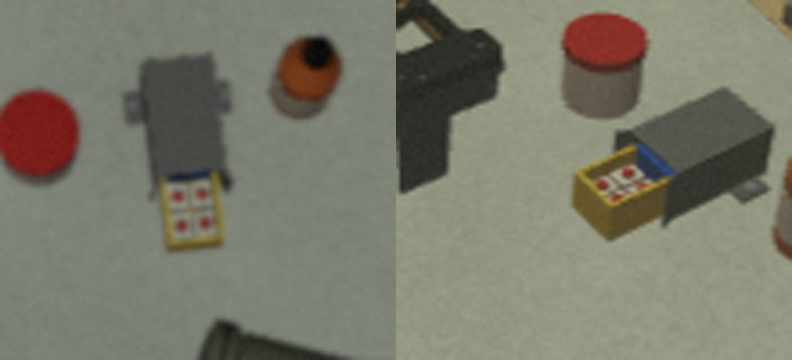

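The box is home: the yellow end's front edge is at about (346,168.6) in the top view, against an expected (346,168.7). It is upright and released, and the tub and descaler haven't moved.

```bash
python3 -c "
from plant import sign_off
print(sign_off())"
```

```text
the job is handed in; nothing more can be done
None
```

The tablet box has been turned end for end and pushed home in its sleeve, blue end against the back and yellow end sticking out; it is upright and released, the tub and descaler beside it look unmoved, and the job is handed in, with no verdict returned.

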